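# Cull the faulty stop blocks and close the scrap box

## Task

Two of the five aluminium blocks in the sloping rack are faulty: one is too short and one has a corner broken off. Take these two out and put them in the open, empty compartment of the grey box, then slide the box's cover fully shut over them. Leave the three good blocks in their pockets and do not disturb the tape, caliper and screwdriver.

Things in the scene. Friction and masses are not known exactly. Their poses are not given: they have to be found in the camera images.
- rack: Black rack, fixed. Its face (76 x 240 mm, middle 60 mm above the bench) slopes 30 deg down to rack -x (mostly to the robot's left), with five pockets 18 mm deep at rack y = -88, -44, 0, 44, 88 mm, 1 mm play. Blocks stand square to the face, leaning 30 deg to -x, 14 mm apart: fingers fit up- and downslope of a block, not between blocks. Origin: on the bench under the face's middle.
- block_a: A good block: aluminium, 18 x 30 x 64 mm, full length, square corners, a dark 10 mm cross hole 28 mm above the underside. Origin: centre of the underside; z along its length, out of the rack; x across the 18 mm thickness (up the slope when racked), y across the 30 mm width. Its lower 18 mm is in one of the five pockets. It stays there.
- block_b: A good block: aluminium, 18 x 30 x 64 mm, full length, square corners, a dark 10 mm cross hole 28 mm above the underside. Origin: centre of the underside; z along its length, out of the rack; x across the 18 mm thickness (up the slope when racked), y across the 30 mm width. Its lower 18 mm is in one of the five pockets. It stays there.
- block_c: A good block: aluminium, 18 x 30 x 64 mm, full length, square corners, a dark 10 mm cross hole 28 mm above the underside. Origin: centre of the underside; z along its length, out of the rack; x across the 18 mm thickness (up the slope when racked), y across the 30 mm width. Its lower 18 mm is in one of the five pockets. It stays there.
- block_short: The short block: like a good block (18 x 30 mm, same cross hole) but only 44 mm long, so it stands 26 mm out of the rack's face and the others 46 mm. Same origin and axes.
- block_broken: The broken block: like a good block (18 x 30 x 64 mm) but with a top corner broken away: above about 45 mm only the half at its -y side is left (15 mm wide), the +y half is gone. Same origin and axes.
- block_short_mid (a point): Middle of the short block, 22 mm above its underside.
- block_broken_mid (a point): Point in the broken block 32 mm above its underside, on its axis.
- scrap_box: Grey box, 124 (x) x 252 (y) x 75 mm high, fixed, walls 4 mm, a divider at y = 0. On the +y side the empty scrap compartment, inside 116 x 120 mm, 71 mm deep; on the -y side, under the cover at first, spare bolts. Guide rails on the long walls rise to 85 mm with 104 mm clear between them. Origin: centre of the underside.
- scrap_floor (a point): Middle of the scrap compartment's floor, 4 mm above the bench; axes as the box's.
- cover (a joint): Travel of the box's flat steel cover (114 x 124 mm, 5 mm thick, its top face 81 mm above the bench) along the box's y, m: 0 = fully over the scrap compartment (shut), 0.124 = fully over the bolt compartment. It starts at 0.10 to 0.12, the scrap compartment open. It moves stiffly (2 N) and stays where it is left.
- cover_grip (a point): On the cover's black grip ridge, in the middle of the cover: ridge 56 mm long along the box's x, 14 mm thick along y, standing 28 mm above the cover, top 109 mm above the bench. The point lies 10 mm below the ridge's top.
- tape_roll: Bystander: small dark roll of tape lying flat, 53 mm across, 19 mm high; origin at its underside's centre.
- caliper: Bystander: steel caliper lying flat, 76 x 200 x 12 mm; origin at its underside's centre.
- driver: Bystander: screwdriver with blue handle, 192 mm long, 28 mm thick; origin at its underside's centre.
Not all that is in view belongs to the job. Leave any turquoise look-alike of the block_c alone.

How it is judged (in metres and radians):
On the way, in this order (a step that is already met when the one before it is completed fails the run):
1. the short and the broken block are both in the scrap compartment (x of block_short_mid in the frame of scrap_floor between -0.058 and 0.058 m and y of block_short_mid in the frame of scrap_floor between -0.06 and 0.06 m and z of block_short_mid in the frame of scrap_floor between 0 and 0.06 m and x of block_broken_mid in the frame of scrap_floor between -0.058 and 0.058 m and y of block_broken_mid in the frame of scrap_floor between -0.06 and 0.06 m and z of block_broken_mid in the frame of scrap_floor between 0 and 0.06 m), for 0.2 s.
2. the cover is slid shut over the scrap compartment (value of joint cover below 0.005 m), for 0.2 s.
At the end, for the whole second after the job is handed in: The short and the broken block lie in the scrap compartment, at rest; the cover is within 5 mm of fully shut over them; the three good blocks are still in their pockets (within 12 mm of their start), at rest (all of step 1 and value of joint cover below 0.005 m and distance of each of block_a, block_b, block_c from where it was at the start of the episode below 0.012 m and linear speed of each of block_a, block_b, block_c, block_short, block_broken below 0.03 m/s); the robot touches nothing.
It fails at once if a good block is pulled out or pushed more than 15 mm from its place (distance of any of block_a, block_b, block_c from where it was at the start of the episode above 0.015 m).
It fails at once if the tape, caliper or screwdriver is moved more than 30 mm (distance of any of tape_roll, caliper, driver from where it was at the start of the episode above 0.03 m).
It also fails if it takes over 67 s, if anything falls off the work surface, if the arm or the gripper's body presses on something with over 40 N, if the wrist force passes 120 N, or if a joint passes its speed limit or range.

## Robot

A 6-joint arm with a two-finger parallel gripper is mounted at the origin on a cart in front of the work surface, level with it; the furniture and walls round the work are solid. World frame = base frame: x ahead of the robot, y to its left, z up, the work surface at z = 0. Lengths are in mm, angles in rad, forces in N, time in s.
With the tool pointing down it reaches from about 350 to 975 mm from the base axis. Payload 7.1 kg.
Tool frame: the origin (TCP) lies midway between the tips of the shut fingers; the grasp point (between the pads) lies 19 mm behind it; z points along the fingers, y is the line along which they close (so a half turn about z gives the same grasp; the last joint's range is limited). The gripper opens to 88 mm and grips with 3 to 60 N. Pads are 20 mm wide; open, the fingers measure 115 mm over their backs; the gripper's body (75 mm by 178 mm) begins 61 mm behind the grasp point.
Start: joints at [1.158, 0.423, 1.63, -0, 1.089, -0.019], TCP at [239.78, 577.157, 196.675] pointing down, gripper open.
Joint ranges: [-3, 3], [-0.9, 2.11], [0.09, 2.58], [-1.31, 4.45], [0.11, 2.69], [-2.54, 2.54]. Speed limits (rad/s): [2.39, 2.39, 3.01, 3.14, 3.14, 3.14].

## Interface

Orientations are given as a rotation vector (axis times angle).
In Python, from workcell import get_obs, get_image, camera_params, close_job gives the robot as it stands.
- The arm moves only by the shell command python3 -m creep 'ROWS' [OPENING]. ROWS is a JSON object of lists of equal length, an entry for each row: "delta_pos": the shift along the tool's x, y, z in m, a list of three; "twist": the turn, a rotation vector about the tool's x, y, z in degrees, a list of three. A call has 1 to 20 rows; each row shifts and turns the commanded pose from where the row before left it, along the tool's axes as they then stand; what a row does not reach is not made up. A row lasts 1/12 s, in which the tool goes at most 41.7 mm and 7.16 degrees, less where a joint would pass 70% of its speed; a pose out of reach is approached as far as the arm can. A call with a gripper value outside its range is refused whole. OPENING is the opening, from 0 (shut) to 1 (fully open), set as the call begins (- or left out, the last holds). The fingers move at their own pace and stop on an object; the grip force is fixed at half the most. Time passes only in rows, so rows that do not move let the fingers close. It gives the time, the measured TCP pose, the force, the opening and the grip force at its end, in the units of the state.
- get_obs(): the state, without advancing time (a new reading comes with each control period).
- get_image(name): name is "side" or "top"; returns (picture, depth): 400x640x3 uint8, red, green, blue; 400x640 float32, mm along the optical axis (not along the pixel's ray), 0 where there is no reading.
- camera_params(name): a dict with "camera_matrix" (3x3 intrinsics, pixels), "k1" (the pictures are not rectified: a ray, as slopes to the right and down, at radius r is drawn at 1 + k1 r^2 times it, then the intrinsics apply), "extrinsics" (4x4, takes a point from camera to world coordinates). Camera axes: x right, y down, z forward; pixel columns grow to the right and rows downward; lengths in mm; the calibration is good to about 2 mm. A picture is of the moment at which its call begins. camera_params takes no time and is no camera call.
- close_job(): hands the job in; it is judged then, once.
The state is a dict: "t": time; "qpos": joint angles; "qvel": joint speeds; "joint_torque": joint torques, N m; "ee_pos": TCP position; "orientation": TCP orientation; "ft_force": force on the tool from outside, world axes, zero at the start; "moment": the same for the moment, N m; "width": finger opening in mm; "grasp_force": force on a finger pad.
Only numpy, scipy, OpenCV 4.12 (cv2) and the standard library are available. Lean on these libraries where they do the work, as an engineer would, in place of code of your own. Each camera call takes 0.05 s, during which the arm holds its last target. There are 200 camera calls.

## Working session

There is one attempt and no reset: what is moved stays moved. The work goes in short steps, Python scripts to look and compute and a shell command to move; the robot and the scene stay as the last step left them, time stands still between calls to the robot, and variables do not carry over. Pictures are saved under pics/ and viewed, at most 12 in all, crops included, and the job is handed in when it is done.

```bash
mkdir -p pics; ls; cat > h.py <<'E'
import numpy as np, cv2
from workcell import *
from scipy.spatial.transform import Rotation as R
def cloud(name, d):
    p=camera_params(name);K=np.array(p["camera_matrix"]);T=np.array(p["extrinsics"])
    v,u=np.mgrid[0:400,0:640]
    pts=np.stack([u,v],-1).reshape(-1,1,2).astype(float)
    n=cv2.undistortPoints(pts,K,np.array([p["k1"],0,0,0.])).reshape(400,640,2)
    P=np.dstack([n*d[...,None],d])
    return P@T[:3,:3].T+T[:3,3]
E
python3 - <<'E'
from h import *
for n in("side","top"):
    im,d=get_image(n); cv2.imwrite(f"pics/{n}0.png",im[...,::-1]); np.savez(f"{n}0.npz",im=im,d=d,P=cloud(n,d))
    p=camera_params(n);print(n,np.round(p["extrinsics"],2).tolist(),p["k1"],p["camera_matrix"])
print(get_obs())
E
```

```text
pics
side [[0.9, -0.28, 0.35, 45.25], [-0.45, -0.57, 0.69, -1032.62], [0.0, -0.77, -0.64, 1071.5], [0.0, 0.0, 0.0, 1.0]] -0.03147277571425736 [[426.09219293   0.         322.80422252]
 [  0.         426.09219293 195.15432023]
 [  0.           0.           1.        ]]
top [[0.01, -1.0, 0.05, 502.02], [-1.0, -0.01, -0.01, 23.15], [0.01, -0.05, -1.0, 1464.43], [0.0, 0.0, 0.0, 1.0]] -0.029937296959834128 [[462.40789835   0.         322.7776627 ]
 [  0.         462.40789835 204.4432341 ]
 [  0.           0.           1.        ]]
{'t': 0.1, 'qpos': array([ 1.15800257e+00,  4.23759329e-01,  1.63059331e+00, -2.77957866e-05,
        1.08858515e+00, -1.90097649e-02]), 'qvel': array([ 0.00082978, -0.00137037, -0.00129194, -0.00029211,  0.0020078 ,
        0.00097994]), 'joint_torque': array([-3.23135791e-04, -5.45619392e+01, -2.74323606e+01,  6.44279947e-02,
        1.87827501e-02,  3.44116458e-06]), 'ee_pos': array([239.58257151, 576.68880363, 195.99059094]), 'orientation': array([-6.14493984e-01, -3.08063919e+00,  2.07198259e-03]), 'ft_force': array([ 0.35559951, -0.63216632,  0.03632289]), 'moment': array([-0.0089373 ,  0.01196183, -0.0383295 ]), 'grasp_force': 0.0, 'width': 87.70978045225613}
```

View pics/top0.png

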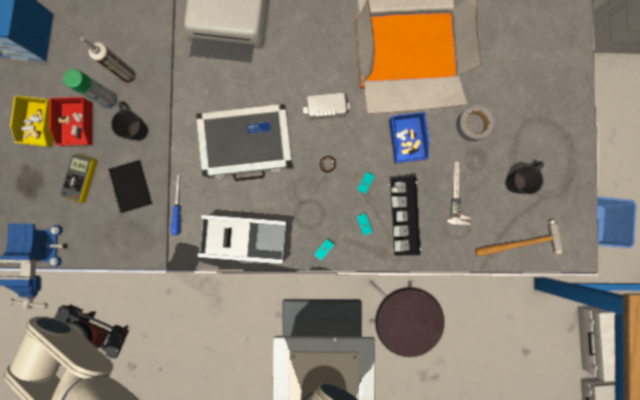

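View pics/side0.png

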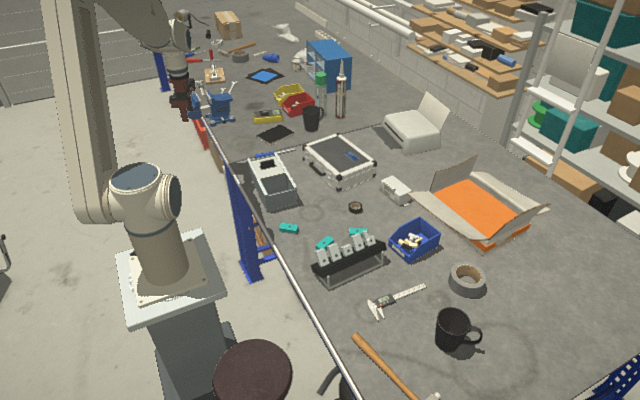

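Top view: rack at about (404,215) with five blocks in a column, turquoise look-alikes at (366,182), (363,223) and (324,249) that are not racked, and the grey box at (243,240) with its grip ridge at (227,239) and open compartment at (270,240). Driver is at (177,205), tape at (328,163), caliper at (457,195). The side view shows the rack at (348,258). I'll enlarge the rack in both views.

```bash
python3 - <<'E'
from h import *
S=np.load("side0.npz");T=np.load("top0.npz")
a=cv2.resize(T["im"][168:262,380:430],None,fx=6,fy=6,interpolation=2)
b=cv2.resize(S["im"][225:290,305:393],None,fx=6,fy=6,interpolation=2)
c=np.zeros((564,300+528,3),np.uint8);c[:,:300]=a;c[:390,300:]=b
cv2.imwrite("pics/crop1.png",c[:,:800,::-1])
# top cloud: box & rack
P=T["P"]
for nm,(u0,u1,v0,v1) in dict(rack=(386,424,170,258),box=(194,294,205,268)).items():
    Q=P[v0:v1,u0:u1].reshape(-1,3)
    q=Q[(Q[:,2]>(25 if nm=="rack" else 68))&(Q[:,2]<130)]
    r=cv2.minAreaRect(q[:,:2].astype(np.float32));print(nm,len(q),r,q.min(0),q.max(0)); print(cv2.boxPoints(r))
Q=P[176:256,388:424]
print("rack z map");print(np.round(Q[::3,::2,2]).astype(int))
Q=P[210:266:2,196:292:4];print("box z");print(np.round(Q[...,2]).astype(int))
E
```

```text
rack 2095 ((534.089599609375, -242.078369140625), (240.284912109375, 87.59176635742188), 3.285609006881714) [ 413.20626936 -291.74113081   33.61003768] [ 656.07967085 -193.79050636  106.6757328 ]
[[ 411.63455 -205.24023]
 [ 416.6547  -292.688  ]
 [ 656.5447  -278.9165 ]
 [ 651.52454 -191.46875]]
box 2096 ((459.76885986328125, 250.997314453125), (250.2305145263672, 124.85857391357422), 86.0115737915039) [391.63721989 121.9832008   68.03419828] [529.79605585 379.06111073 114.0498359 ]
[[388.7884  130.52734]
 [513.34454 121.8428 ]
 [530.7493  371.4673 ]
 [406.19318 380.15182]]
rack z map
[[  -1    2   -5   -2   -6    2    0  -10    2    1   71   76   78   64
     1   -2   -5    1]
 [  -5   46   46   45   56   54   60   64   65   73   71   69   76   65
    -3   -9    5   -6]
 [   2   36   45   46   52   76   81   72   43   72   74   72   74   71
    56   -4   -5   -3]
 [   3   42   41   46   79   80   80   69   56   66   70   74   72   75
    58    1   -7    0]
 [  -6   41   96   95  100   97   78   72   61   70   71   70   73   75
    57   -1   -4   -1]
 [  -4   37   91   96  107   94  
[... 4864 characters left out ...]
0   80   79   77    2
    -1   -4    3   -1    1   -1    8    2    3   -5]
 [  -2   90   84   87   89   79   77   86   81   86   82   79   82    0
     3    2    6    3    5    3    1    1   -7   -2]
 [   2    0    0    3   -4   -6   83   80   84   85   85   91   83   82
    83   81   87   -1    1    2    5   -4    2   -5]
 [   0    4   -6   -3   -2   -2   -4   -2   -5   -3  -12    1   -8   81
    83   88   82   88   80   88   83   83    2    3]
 [  -1   -1   -5   -2   -5   -3    3   -2   -4   -4   -2   -3    4   -6
    -4   -3   -5   -4   -1   82   77   87   -1    0]
 [  -3   -3    2   -1   -3   -4    0   -6   -2   -1   -3   -2    0   -5
    -5    1   -1    1   -5   -2   -2   -2    2    0]]
```

View pics/crop1.png

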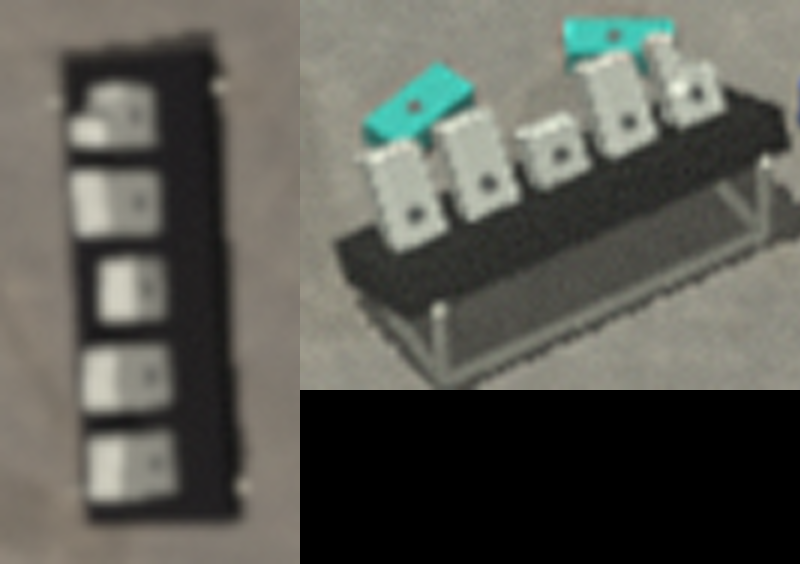

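Crop: the block at the far end of the rack (crop (110,115), full image (398,187)) has its far top corner missing, so it is the broken one in pocket rack y=+88. The middle one (crop (130,290), image (402,217)) stands visibly lower (about 80 mm against 97 mm), so it is the short one at y=0. The others at (399,202), (401,232) and (402,246) are full length and good. Next I'll fit precise poses from both clouds.

```bash
cat > fit.py <<'E'
from h import *
from scipy.optimize import least_squares
c,s=np.cos(np.pi/6),np.sin(np.pi/6)
def box(p,lo,hi):
    ce,h=(np.array(lo)+hi)/2.,(np.array(hi)-lo)/2.
    q=abs(p-ce)-h
    return np.linalg.norm(np.maximum(q,0),axis=1)+np.minimum(q.max(1),0)
def local(p,w):  # world -> face frame (u upslope, v rack y, n normal), origin middle of face
    a=w[2];d=p-[w[0],w[1],60]
    xr=d[:,0]*np.cos(a)+d[:,1]*np.sin(a); yr=-d[:,0]*np.sin(a)+d[:,1]*np.cos(a); z=d[:,2]-w[3]
    return np.c_[xr*c+z*s, yr, -xr*s+z*c]
def sdf(q):
    bs=[box(q,[-38,-120,-40],[38,120,0])]
    for y in(-88,-44,44-0): bs.append(box(q,[-9,y-15,-5],[9,y+15,46]))
    bs.append(box(q,[-9,-15,-5],[9,15,26]))
    bs+= [box(q,[-9,73,-5],[9,103,27]),box(q,[-9,73,-5],[9,88,46])]
    return np.min(bs,0)
if __name__=="__main__":
  for n in("top","side"):
    P=np.load(n+"0.npz")["P"].reshape(-1,3)
    w=np.array([534,-240,np.radians(-86.7),0])
    for it in range(3):
        q=local(P,w); m=(abs(q[:,0])<45)&(abs(q[:,1])<128)&(q[:,2]>-6)&(q[:,2]<55)
        r=least_squares(lambda w:sdf(local(P[m],w)),w,loss="soft_l1",x_scale=[1,1,.01,1],f_scale=3)
        w=r.x
    print(n,"rack X Y yawdeg dz",w[:2].round(1),np.degrees(w[2]).round(2),w[3].round(2),m.sum(),np.median(abs(sdf(local(P[m],w)))).round(2))
    m=(P[:,2]>79)&(P[:,2]<130)&(abs(P[:,0]-460)<90)&(abs(P[:,1]-251)<150)
    print(" box",cv2.minAreaRect(P[m,:2].astype(np.float32)))
    m=(P[:,2]>97)&(P[:,2]<130)&(abs(P[:,0]-460)<50)&(abs(P[:,1]-280)<60); print(" ridge",np.median(P[m],0).round(1),m.sum(), P[m].min(0),P[m].max(0))
E
python3 fit.py
```

```text
top rack X Y yawdeg dz [ 532.5 -233.2] -86.54 -3.13 1865 1.76
 box ((460.0335388183594, 250.69248962402344), (249.65914916992188, 124.2880630493164), 86.0115737915039)
 ridge [462.8 294.3 106.4] 100 [436.29373821 286.14273142  97.24372941] [488.99387177 304.01614751 114.0498359 ]
side rack X Y yawdeg dz [ 533.9 -235.2] -86.79 -0.67 1238 1.15
 box ((459.06793212890625, 247.9430694580078), (260.31475830078125, 125.18157196044922), 86.24893188476562)
 ridge [462.3 288.5 107.3] 61 [434.24453953 280.54147949  97.87909229] [489.69179284 304.70249795 113.65803438]
```

Rack is at about (533.2, -234.2), yaw -86.65°. Box is centred at about (459.7, 250.5). Now a helper that converts targets to tool-axis amounts.

```bash
cat > plan.py <<'E'
import sys
from h import *
A=np.radians(-86.65); rx=np.array([np.cos(A),np.sin(A),0]); ry=np.array([-rx[1],rx[0],0]); ez=np.array([0,0,1.])
bx=rx*np.cos(np.pi/6)+ez*.5; n=-rx*.5+ez*np.cos(np.pi/6); F=np.array([533.2,-234.2,60])
B=np.radians(86.1); by=-np.array([np.cos(B),np.sin(B),0]); bxx=np.array([by[1],-by[0],0]); O=np.array([459.7,250.5,0])
def ori(y,z): return np.c_[np.cross(y,z),y,z]
Rp=ori(bx,-n); Rd=ori(rx,-ez); Rb=ori(-bxx,-ez)
def plan(pos,Rt,label=""):
    o=get_obs();Rc=R.from_rotvec(o["orientation"]).as_matrix()
    print(label,"shift mm in tool axes",(Rc.T@(np.array(pos)-o["ee_pos"])).round(1),"twist deg",np.degrees(R.from_matrix(Rc.T@Rt).as_rotvec()).round(1),
      "| tcp",o["ee_pos"].round(1),"F",o["ft_force"].round(1),"w",round(o["width"],1),"g",round(o["grasp_force"],1),"t",round(o["t"],2),"q",o["qpos"].round(2))
def face(v,h,u=0): return F+v*ry+h*n+u*bx
E
python3 - <<'E'
from plan import *
p=face(0,105);print(p); plan([p[0],p[1],230],Rd)
E
```

```text
[ 530.13215082 -181.78971187  150.9326674 ]
 shift mm in tool axes [-559.3 -589.   -33.2] twist deg [-0.000e+00  1.000e-01  1.541e+02] | tcp [239.6 576.7 196. ] F [ 0.4 -0.6  0. ] w 87.7 g 0.0 t 0.1 q [ 1.16  0.42  1.63 -0.    1.09 -0.02]
```

```bash
python3 -m creep '{"delta_pos":[[0,0,-0.017],[0,0,-0.017],[-0.02,-0.021,0],[-0.02,-0.021,0],[-0.02,-0.021,0],[-0.02,-0.021,0],[-0.02,-0.021,0],[-0.02,-0.021,0],[-0.02,-0.021,0],[-0.02,-0.021,0],[-0.02,-0.021,0],[-0.02,-0.021,0],[-0.02,-0.021,0],[-0.02,-0.021,0],[-0.02,-0.021,0],[-0.02,-0.021,0],[-0.02,-0.021,0],[-0.02,-0.021,0],[-0.02,-0.021,0],[-0.02,-0.021,0]],"twist":[[0,0,0],[0,0,0],[0,0,0],[0,0,0],[0,0,0],[0,0,0],[0,0,0],[0,0,0],[0,0,0],[0,0,0],[0,0,0],[0,0,0],[0,0,0],[0,0,0],[0,0,0],[0,0,0],[0,0,0],[0,0,0],[0,0,0],[0,0,0]]}' 0.6
python3 -m creep '{"delta_pos":[[-0.02,-0.021,0],[-0.02,-0.021,0],[-0.02,-0.021,0],[-0.02,-0.021,0],[-0.02,-0.021,0],[-0.02,-0.021,0],[-0.02,-0.021,0],[-0.02,-0.021,0],[-0.02,-0.021,0],[-0.02,-0.021,0],[0,0,0],[0,0,0],[0,0,0],[0,0,0],[0,0,0],[0,0,0],[0,0,0],[0,0,0],[0,0,0],[0,0,0]],"twist":[[0,0,0],[0,0,0],[0,0,0],[0,0,0],[0,0,0],[0,0,0],[0,0,0],[0,0,0],[0,0,0],[0,0,0],[0,0,7],[0,0,7],[0,0,7],[0,0,7],[0,0,7],[0,0,7],[0,0,7],[0,0,7],[0,0,7],[0,0,7]]}' -
python3 - <<'E'
from plan import *
p=face(0,105);plan([p[0],p[1],230],Rd); plan(p,Rp)
E
```

```text
t: 1.77
ee_pos: [427.2, 88.5, 230.5]
orientation: [-0.615, -3.081, 0.0]
ft_force: [1.0, 0.7, 0.8]
width: 53.0
grasp_force: 0.0
t: 3.43
ee_pos: [531.0, -180.6, 230.3]
orientation: [-2.277, -2.164, 0.001]
ft_force: [-1.0, 0.1, 0.0]
width: 52.6
grasp_force: 0.0
 shift mm in tool axes [-1.2 -0.8  0.3] twist deg [-0.   0.  83.7] | tcp [ 531.  -180.6  230.3] F [-1.   0.1  0. ] w 52.6 g 0.0 t 3.43 q [-0.35  0.29  1.74 -0.    1.11 -0.3 ]
 shift mm in tool axes [-1.3 -0.7 79.3] twist deg [-24.5 -21.9  81.7] | tcp [ 531.  -180.6  230.3] F [-1.   0.1  0. ] w 52.6 g 0.0 t 3.43 q [-0.35  0.29  1.74 -0.    1.11 -0.3 ]
```

```bash
python3 -m creep '{"delta_pos":[[0,0,0],[0,0,0],[0,0,0],[0,0,0],[0,0,0],[0,0,0],[0,0,0],[0,0,0],[0,0,0],[0,0,0],[0,0,0],[0,0,0],[0,0,0],[0,0,0],[0,0,0],[0,0,0],[0,0,0],[0,0,0],[0,0,0]],"twist":[[0,0,7],[0,0,7],[0,0,7],[0,0,7],[0,0,7],[0,0,7],[0,0,7],[0,0,7],[0,0,7],[0,0,7],[0,0,7],[0,0,6.7],[-6,0,0],[-6,0,0],[-6,0,0],[-6,0,0],[-6,0,0],[0,0,0],[0,0,0]]}' -
python3 - <<'E'
from plan import *
plan(face(0,105),Rp); plan(face(0,5),Rp)
E
```

```text
t: 5.02
ee_pos: [530.9, -179.2, 229.6]
orientation: [2.619, 0.09, 0.02]
ft_force: [0.6, -1.0, 0.3]
width: 52.7
grasp_force: 0.0
 shift mm in tool axes [ -0.7 -37.   69.5] twist deg [-0.1 -0.1  0.6] | tcp [ 530.9 -179.2  229.6] F [ 0.6 -1.   0.3] w 52.7 g 0.0 t 5.02 q [-0.05  0.29  1.87 -0.62  1.02  1.8 ]
 shift mm in tool axes [ -1.  -36.8 169.5] twist deg [-0.1 -0.1  0.6] | tcp [ 530.9 -179.2  229.6] F [ 0.6 -1.   0.3] w 52.7 g 0.0 t 5.02 q [-0.05  0.29  1.87 -0.62  1.02  1.8 ]
```

```bash
python3 -m creep '{"delta_pos":[[0,-0.018,0.012],[-0.001,-0.019,0.012],[0,0,0.025],[0,0,0.025],[0,0,0.025],[0,0,0.02],[0,0,0.01],[0,0,0]],"twist":[[0,0,0.6],[0,0,0],[0,0,0],[0,0,0],[0,0,0],[0,0,0],[0,0,0],[0,0,0]]}' 0.6
python3 - <<'E'
from plan import *
plan(face(0,5),Rp)
T,_=get_image("top");S,_=get_image("side")
c=np.zeros((540,800,3),np.uint8);a=cv2.resize(T[170:260,375:440],None,fx=6,fy=6,interpolation=2);b=cv2.resize(S[200:290,310:378],None,fx=6,fy=6,interpolation=2)
c[:,:390]=a;c[:,392:]=b;cv2.imwrite("pics/a1.png",c[...,::-1])
E
```

```text
t: 5.68
ee_pos: [531.4, -214.8, 99.0]
orientation: [2.619, 0.068, 0.022]
ft_force: [0.3, -0.2, 0.9]
width: 52.7
grasp_force: 0.0
 shift mm in tool axes [ 0.7 -2.6 38.5] twist deg [-0.1  0.  -0.3] | tcp [ 531.4 -214.8   99. ] F [ 0.3 -0.2  0.9] w 52.7 g 0.0 t 5.68 q [-0.11  0.49  1.94 -0.78  0.78  1.99]
```

View pics/a1.png

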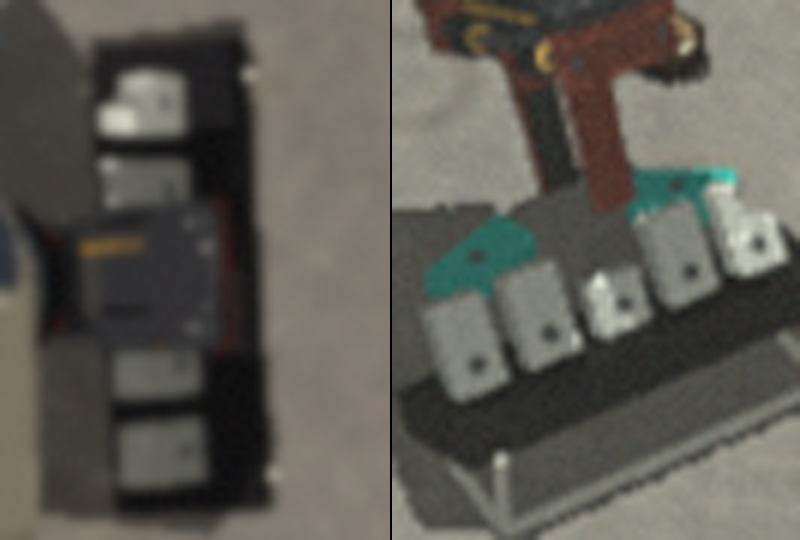

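The gripper (left 150,285) sits over the middle pocket, and in the side view the fingers at (605,200) point down to the short block (615,305), so alignment is good. Descend and grip.

```bash
python3 -m creep '{"delta_pos":[[0.0005,-0.0025,0.012],[0,0,0.01],[0,0,0.008],[0,0,0.006],[0,0,0.003],[0,0,0]],"twist":[[0,0,0],[0,0,0],[0,0,0],[0,0,0],[0,0,0],[0,0,0]]}' 0.6
python3 -m creep '{"delta_pos":[[0,0,0],[0,0,0],[0,0,0],[0,0,0],[0,0,0],[0,0,0],[0,0,0]],"twist":[[0,0,0],[0,0,0],[0,0,0],[0,0,0],[0,0,0],[0,0,0],[0,0,0]]}' 0
python3 -c "
from plan import *
plan(face(0,5),Rp)"
```

```text
t: 6.28
ee_pos: [533.8, -230.6, 64.6]
orientation: [2.617, 0.072, 0.025]
ft_force: [0.4, 0.6, -0.3]
width: 52.7
grasp_force: 0.0
t: 6.87
ee_pos: [534.3, -230.4, 65.6]
orientation: [2.617, 0.072, 0.027]
ft_force: [0.6, -0.3, 0.6]
width: 9.2
grasp_force: 0.0
 shift mm in tool axes [-1.4  0.5  1.7] twist deg [ 0.  -0.2 -0.3] | tcp [ 534.3 -230.4   65.6] F [ 0.6 -0.3  0.6] w 9.2 g 0.0 t 6.87 q [-0.14  0.56  1.94 -0.84  0.72  2.04]
```

```bash
python3 - <<'E'
from plan import *
T,_=get_image("top");S,_=get_image("side")
plan(face(0,5),Rp)
c=np.zeros((540,800,3),np.uint8);a=cv2.resize(T[170:260,375:440],None,fx=6,fy=6,interpolation=2);b=cv2.resize(S[205:295,310:378],None,fx=6,fy=6,interpolation=2)
c[:,:390]=a;c[:,392:]=b;cv2.imwrite("pics/a2.png",c[...,::-1])
E
```

```text
shift mm in tool axes [-1.3  0.5  1.6] twist deg [ 0.  -0.2 -0.3] | tcp [ 534.3 -230.4   65.5] F [-0.1 -0.2  0.4] w 2.2 g 0.0 t 6.97 q [-0.14  0.56  1.94 -0.84  0.72  2.04]
```

View pics/a2.png

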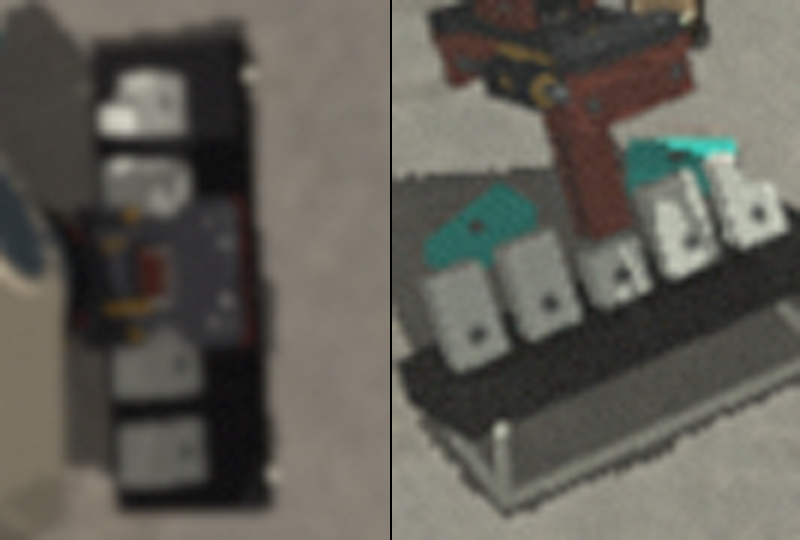

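The fingers closed empty: in the side view the shut fingers end at crop (600,235), at the short block's top rather than beside it. So the tips are about 20 mm higher than the reported TCP suggests. I'll measure them in the cloud.

```bash
python3 - <<'E'
from plan import *
from fit import local
S,d=get_image("side");P=cloud("side",d)
for v in range(222,252,2):
    u0=340 + (v-222)//5
    q=local(P[v,u0-2:u0+7],[533.2,-234.2,np.radians(-86.65),0])
    print(v,u0,S[v,u0+2],np.median(q,0).round(1),P[v,u0+2].round(0))
o=get_obs();print(local(o["ee_pos"][None],[533.2,-234.2,np.radians(-86.65),0]),o["ee_pos"],o["width"])
E
```

```text
222 340 [75 64 59] [ 78.5 -25.4 127.3] [ 508. -238.  211.]
224 340 [84 53 42] [ 80.2 -22.4 122.2] [ 506. -242.  206.]
226 340 [93 59 51] [ 79.  -19.9 114.6] [ 504. -247.  204.]
228 341 [79 55 45] [14.3  0.2 90.1] [ 532. -206.  147.]
230 341 [79 51 46] [10.8  0.3 81.5] [ 532. -206.  139.]
232 342 [79 54 46] [11.4  3.7 73.9] [ 535. -207.  130.]
234 342 [80 50 46] [10.6  2.1 67.8] [ 534. -210.  124.]
236 342 [81 52 43] [ 8.8  2.8 60.5] [ 535. -209.  115.]
238 343 [78 56 46] [ 9.2  2.7 53.5] [ 535. -216.  111.]
240 343 [81 54 48] [11.  -0.4 48.5] [ 532. -221.  108.]
242 344 [81 56 48] [ 9.7  4.1 39.6] [ 537. -220.   97.]
244 344 [77 73 69] [-4.1 14.1 25.5] [ 579. -152.    4.]
246 344 [113 116 108] [ 4.4  5.  24.1] [ 532. -229.   88.]
248 345 [127 128 120] [ 8.   0.6 20. ] [ 534. -233.   83.]
250 345 [86 87 82] [11.5 -2.1 14.7] [ 531. -238.   79.]
[[-0.52049589  1.32489069  6.61997389]] [ 534.30286648 -230.36825646   65.47281762] 0.6904433644201605
```

The real fingertips end at about 35 mm above the face (cloud), while the TCP reading says 6.6. That is a constant offset of about 28 mm along the tool axis. Sideways agrees. I'll reopen and go 26 mm deeper in small rows, watching the force.

```bash
python3 -m creep '{"delta_pos":[[0,0,0],[0,0,0],[0,0,0],[0,0,0],[0,0,0],[0,0,0],[0,0,0],[0,0,0]],"twist":[[0,0,0],[0,0,0],[0,0,0],[0,0,0],[0,0,0],[0,0,0],[0,0,0],[0,0,0]]}' 0.6
python3 -m creep '{"delta_pos":[[-0.001,0,0.005],[0,0,0.005],[0,0,0.005],[0,0,0.004],[0,0,0]],"twist":[[0,0,0],[0,0,0],[0,0,0],[0,0,0],[0,0,0]]}' 0.6
python3 -m creep '{"delta_pos":[[0,0,0.003],[0,0,0.002],[0,0,0.002],[0,0,0]],"twist":[[0,0,0],[0,0,0],[0,0,0],[0,0,0]]}' 0.6
python3 - <<'E'
from plan import *
from fit import local
S,d=get_image("side");P=cloud("side",d)
for u in (340,342,344,346):
  print(u,[ (v,int(S[v,u,0])-int(S[v,u,2]),*local(P[v,u][None],[533.2,-234.2,np.radians(-86.65),0])[0].round().astype(int)) for v in range(240,258)])
plan(face(0,5),Rp)
E
```

```text
t: 7.68
ee_pos: [534.3, -230.4, 65.4]
orientation: [2.617, 0.072, 0.027]
ft_force: [0.1, -0.5, 0.5]
width: 50.2
grasp_force: 0.0
t: 8.1
ee_pos: [533.3, -240.3, 47.9]
orientation: [2.618, 0.072, 0.024]
ft_force: [-0.1, -0.2, 0.2]
width: 52.5
grasp_force: 0.0
t: 8.43
ee_pos: [534.0, -243.6, 42.6]
orientation: [2.617, 0.072, 0.026]
ft_force: [0.5, 0.0, -0.1]
width: 52.7
grasp_force: 0.0
340 [(240, -1, np.int64(-27), np.int64(1), np.int64(40)), (241, 0, np.int64(-25), np.int64(-1), np.int64(38)), (242, 3, np.int64(-32), np.int64(1), np.int64(31)), (243, 3, np.int64(-27), np.int64(-2), np.int64(30)), (244, 2, np.int64(-26), np.int64(-3), np.int64(28)), (245, 1, np.int64(-30), np.int64(-2), np.int64(23)), (246, 2, np.int64(-28), np.int64(-4), np.int64(20)), (247, 2, np.int64(-32), np.int64(-4), np.int64(16)), (248, 4, np.int64(-27), np.int64(-7), np.int64(15)), (249, 7, np.int64(-32), np.int64(-5), np.int64(9)), (250, 6, np.int64(-29), np.int64(-7), np.int64(7)), (251, 5, np.int64(-83), np.int64(15), np.int64(-18)), (252, 1, np.int64(-33), np.int64(-7), np.int64(-1)), (253, 2, np.int64(-24
[... 2570 characters left out ...]
)), (248, 10, np.int64(28), np.int64(-11), np.int64(28)), (249, 10, np.int64(29), np.int64(-12), np.int64(26)), (250, 9, np.int64(9), np.int64(-4), np.int64(15)), (251, 7, np.int64(9), np.int64(-5), np.int64(12)), (252, 6, np.int64(12), np.int64(-7), np.int64(10)), (253, 5, np.int64(8), np.int64(-6), np.int64(5)), (254, 5, np.int64(12), np.int64(-9), np.int64(3)), (255, 6, np.int64(9), np.int64(-8), np.int64(-1)), (256, 5, np.int64(14), np.int64(-12), np.int64(-2)), (257, 2, np.int64(29), np.int64(-19), np.int64(1))]
 shift mm in tool axes [ -0.2   0.6 -24.6] twist deg [-0.  -0.2 -0.3] | tcp [ 534.  -243.5   42.8] F [ 0.3  0.5 -0.3] w 53.0 g 0.0 t 8.48 q [-0.17  0.6   1.94 -0.89  0.68  2.08]
```

```bash
python3 - <<'E'
from plan import *
S,_=get_image("side")
cv2.imwrite("pics/a3.png",cv2.resize(S[205:275,310:390],None,fx=8,fy=8,interpolation=2)[...,::-1].clip(0,255))
E
```

```text
(no output)
```

View pics/a3.png

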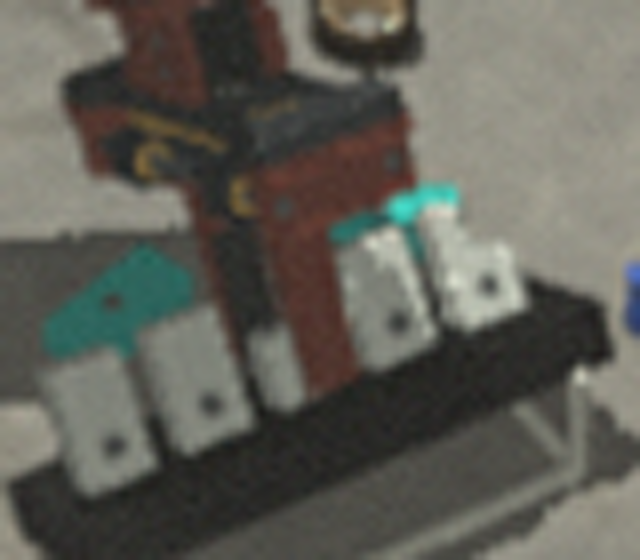

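The upslope finger reaches down beside the short block, ending at (330,388) in the crop, close to the face, so the tips are about 7 mm above the face. Close.

```bash
python3 -m creep '{"delta_pos":[[0,0,0],[0,0,0],[0,0,0],[0,0,0],[0,0,0],[0,0,0],[0,0,0],[0,0,0]],"twist":[[0,0,0],[0,0,0],[0,0,0],[0,0,0],[0,0,0],[0,0,0],[0,0,0],[0,0,0]]}' 0
```

```text
t: 9.2
ee_pos: [534.3, -244.2, 43.5]
orientation: [2.616, 0.071, 0.026]
ft_force: [-0.6, -5.4, 3.6]
width: 18.6
grasp_force: 29.2
```

Gripped at 18.6 mm, 29 N. Pull straight out, untilt, then plan the trip.

```bash
python3 -m creep '{"delta_pos":[[0,0,-0.008],[0,0,-0.008],[0,0,-0.01],[0,0,-0.01],[0,0,-0.02],[0,0,-0.025],[0,0,-0.025],[0,0,-0.025],[0,0,-0.025],[0,0,0],[0,0,0],[0,0,0],[0,0,0],[0,0,0],[0,0,0]],"twist":[[0,0,0],[0,0,0],[0,0,0],[0,0,0],[0,0,0],[0,0,0],[0,0,0],[0,0,0],[0,0,0],[6,0,0],[6,0,0],[6,0,0],[6,0,0],[6,0,0],[0,0,0]]}' 0
python3 - <<'E'
from plan import *
plan([453.1,153.7,180],Rb)
E
```

```text
t: 10.45
ee_pos: [530.1, -167.3, 179.4]
orientation: [-3.136, -0.084, -0.014]
ft_force: [0.7, -1.2, -1.1]
width: 17.7
grasp_force: 30.0
 shift mm in tool axes [-5.960e+01 -3.247e+02  1.000e-01] twist deg [  0.2  -0.6 -83. ] | tcp [ 530.1 -167.3  179.4] F [ 0.7 -1.2 -1.1] w 17.7 g 30.0 t 10.45 q [-0.33  0.34  1.8   0.01  0.99  1.18]
```

```bash
python3 -m creep '{"delta_pos":[[-0.005,-0.027,0],[-0.005,-0.027,0],[-0.005,-0.027,0],[-0.005,-0.027,0],[-0.005,-0.027,0],[-0.005,-0.027,0],[-0.005,-0.027,0],[-0.005,-0.027,0],[-0.005,-0.027,0],[-0.005,-0.027,0],[-0.005,-0.027,0],[-0.005,-0.027,0],[0,0,0],[0,0,0],[0,0,0],[0,0,0],[0,0,0],[0,0,0]],"twist":[[0,0,0],[0,0,0],[0,0,0],[0,0,0],[0,0,0],[0,0,0],[0,0,0],[0,0,0],[0,0,0],[0,0,0],[0,0,0],[0,0,0],[0,0,-7],[0,0,-7],[0,0,-7],[0,0,-7],[0,0,-7],[0,0,-7]]}' 0
python3 -m creep '{"delta_pos":[[0,0,0],[0,0,0],[0,0,0],[0,0,0],[0,0,0],[0,0,0],[0,0,0]],"twist":[[0,0,-7],[0,0,-7],[0,0,-7],[0,0,-7],[0,0,-7],[0,0,-6],[0,0,0]]}' 0
python3 - <<'E'
from plan import *
plan([453.1,153.7,11],Rb)
T,d=get_image("top");S,_=get_image("side")
c=np.zeros((480,790,3),np.uint8)
c[:,:400]=cv2.resize(T[195:275,250:317],(400,480),interpolation=2);c[:,402:]=cv2.resize(S[140:220,235:300],(388,480),interpolation=2)
cv2.imwrite("pics/a4.png",c[...,::-1])
E
```

```text
t: 11.95
ee_pos: [450.0, 155.2, 177.7]
orientation: [2.892, 1.217, 0.008]
ft_force: [0.1, 0.0, -1.3]
width: 17.7
grasp_force: 30.0
t: 12.53
ee_pos: [450.1, 155.1, 177.7]
orientation: [2.285, 2.149, 0.006]
ft_force: [0.4, -0.0, -1.3]
width: 17.9
grasp_force: 30.0
 shift mm in tool axes [ -1.1   2.1 166.7] twist deg [0.3 0.  0.4] | tcp [450.1 155.1 177.7] F [ 0.4 -0.  -1.3] w 17.9 g 30.0 t 12.53 q [ 0.31  0.23  1.97 -0.    0.94  0.37]
```

View pics/a4.png

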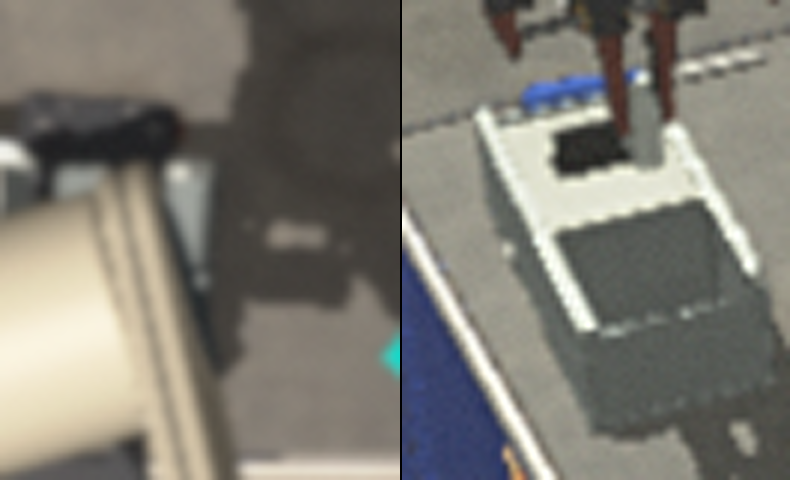

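The block hangs upright between the fingers (side crop (645,125)), above the box. I'll check its underside in the cloud.

```bash
python3 - <<'E'
from plan import *
S,d=get_image("side");P=cloud("side",d)
Q=P[140:180,262:290].reshape(-1,3);C=S[140:180,262:290].reshape(-1,3).astype(int)
m=(abs(Q[:,0]-450)<40)&(abs(Q[:,1]-155)<40)&(Q[:,2]>120)&(abs(C[:,0]-C[:,2])<14)&(C[:,0]>90)
q=Q[m];print(m.sum(),q.min(0),np.median(q,0),q.max(0))
E
```

```text
90 [413.70839716 124.94894884 179.61442318] [449.19490547 142.77677186 213.66343933] [474.6807577  171.38987823 296.75150548]
```

Underside is at z≈180 for reported 177.7, as expected. Lower to reported z≈8.

```bash
python3 -m creep '{"delta_pos":[[-0.001,0.002,0.02],[0,0,0.025],[0,0,0.025],[0,0,0.025],[0,0,0.025],[0,0,0.02],[0,0,0.012],[0,0,0.008],[0,0,0.005],[0,0,0.003],[0,0,0]],"twist":[[0,0,0],[0,0,0],[0,0,0],[0,0,0],[0,0,0],[0,0,0],[0,0,0],[0,0,0],[0,0,0],[0,0,0],[0,0,0]]}' 0
python3 -m creep '{"delta_pos":[[0,0,0],[0,0,0],[0,0,0],[0,0,0],[0,0,0],[0,0,0]],"twist":[[0,0,0],[0,0,0],[0,0,0],[0,0,0],[0,0,0],[0,0,0]]}' 0.45
python3 -m creep '{"delta_pos":[[0,0,-0.015],[0,0,-0.025],[0,0,-0.025],[0,0,-0.025],[0,0,-0.025],[0,0,-0.025],[0,0,-0.025],[0,0,-0.025],[0,0,0]],"twist":[[0,0,0],[0,0,0],[0,0,0],[0,0,0],[0,0,0],[0,0,0],[0,0,0],[0,0,0],[0,0,0]]}' 0.6
python3 - <<'E'
from plan import *
p=face(88,80); plan(p,Rd)
E
```

```text
t: 13.6
ee_pos: [453.9, 153.6, 9.7]
orientation: [2.292, 2.144, 0.007]
ft_force: [-0.3, -0.3, -0.8]
width: 17.7
grasp_force: 30.0
t: 14.1
ee_pos: [453.9, 153.5, 10.0]
orientation: [2.291, 2.144, 0.007]
ft_force: [-0.7, 0.1, 0.1]
width: 39.4
grasp_force: 0.0
t: 14.85
ee_pos: [455.5, 154.2, 204.3]
orientation: [2.289, 2.142, 0.018]
ft_force: [0.7, 0.7, 0.9]
width: 52.7
grasp_force: 0.0
 shift mm in tool axes [-332.1  184.6   76.2] twist deg [ 0.4 -0.7 82.9] | tcp [455.5 154.2 204.3] F [0.7 0.7 0.9] w 52.7 g 0.0 t 14.85 q [ 0.3   0.19  1.94 -0.    0.99  0.37]
```

```bash
python3 -m creep '{"delta_pos":[[-0.0255,0.0142,0],[-0.0255,0.0142,0],[-0.0255,0.0142,0],[-0.0255,0.0142,0],[-0.0255,0.0142,0],[-0.0255,0.0142,0],[-0.0255,0.0142,0],[-0.0255,0.0142,0],[-0.0255,0.0142,0],[-0.0255,0.0142,0],[-0.0255,0.0142,0],[-0.0255,0.0142,0],[-0.0255,0.0142,0],[0,0,0],[0,0,0],[0,0,0],[0,0,0],[0,0,0],[0,0,0]],"twist":[[0,0,0],[0,0,0],[0,0,0],[0,0,0],[0,0,0],[0,0,0],[0,0,0],[0,0,0],[0,0,0],[0,0,0],[0,0,0],[0,0,0],[0,0,0],[0,0,7],[0,0,7],[0,0,7],[0,0,7],[0,0,7],[0,0,7]]}' 0.6
python3 -m creep '{"delta_pos":[[0,0,0],[0,0,0],[0,0,0],[0,0,0],[0,0,0],[0,0,0],[0,0,0],[0,0,0],[0,0,0],[0,0,0],[0,0,0],[0,0,0]],"twist":[[0,0,7],[0,0,7],[0,0,7],[0,0,7],[0,0,7],[0,0,6],[-6,0,0],[-6,0,0],[-6,0,0],[-6,0,0],[-6,0,0],[0,0,0]]}' 0.6
python3 - <<'E'
from plan import *
plan(face(88,80),Rp); plan(face(88,5-28),Rp)
T,d=get_image("top")
P=cloud("top",d);Q=P[222:262,250:295].reshape(-1,3);m=(abs(Q[:,0]-455)<52)&(abs(Q[:,1]-180)<50)&(Q[:,2]>25)&(Q[:,2]<70);print("short?",m.sum(),np.median(Q[m],0),Q[m].min(0),Q[m].max(0))
c=np.zeros((480,790,3),np.uint8)
c[:,:400]=cv2.resize(T[200:270,235:305],(400,480),interpolation=2);c[:,402:]=cv2.resize(T[170:260,370:440],(388,480),interpolation=2)
cv2.imwrite("pics/a5.png",c[...,::-1])
E
```

```text
t: 16.43
ee_pos: [614.6, -189.5, 199.4]
orientation: [2.914, 1.173, 0.006]
ft_force: [0.4, -0.4, -0.7]
width: 52.7
grasp_force: 0.0
t: 17.43
ee_pos: [613.8, -186.8, 197.7]
orientation: [2.614, 0.079, 0.022]
ft_force: [-0.5, 0.8, -0.2]
width: 52.9
grasp_force: 0.0
 shift mm in tool axes [  4.7 -32.1  60.5] twist deg [ 0.2 -0.1  0.1] | tcp [ 613.8 -186.8  197.7] F [-0.5  0.8 -0.2] w 52.9 g 0.0 t 17.43 q [-0.05  0.44  1.71 -0.63  1.02  1.81]
 shift mm in tool axes [  4.6 -32.4 163.5] twist deg [ 0.2 -0.1  0.1] | tcp [ 613.8 -186.8  197.7] F [-0.5  0.8 -0.2] w 52.9 g 0.0 t 17.43 q [-0.05  0.44  1.71 -0.63  1.02  1.81]
short? 66 [453.23805562 154.04789929  46.92005358] [403.8101941  130.1037823   28.94540015] [462.31950773 170.22097697  69.83137204]
```

View pics/a5.png

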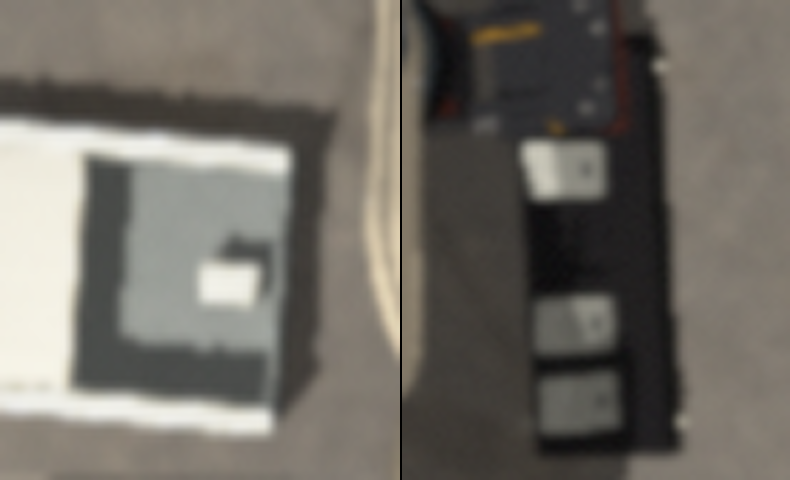

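The short block stands in the compartment (left crop (230,283)). The gripper hovers over the broken block, and the good ones are undisturbed. Descend to the broken block, stopping once on the way.

```bash
python3 -m creep '{"delta_pos":[[0.0035,-0.016,0.01],[0,-0.016,0.01],[0,0,0.025],[0,0,0.025],[0,0,0.02],[0,0,0.012],[0,0,0]],"twist":[[0,0,0],[0,0,0],[0,0,0],[0,0,0],[0,0,0],[0,0,0],[0,0,0]]}' 0.6
python3 - <<'E'
from plan import *
plan(face(87,-21),Rp)
S,d=get_image("side")
cv2.imwrite("pics/a6.png",cv2.resize(S[195:275,310:400],None,fx=7,fy=7,interpolation=2)[...,::-1])
E
```

```text
t: 18.07
ee_pos: [618.7, -214.3, 93.8]
orientation: [2.619, 0.069, 0.021]
ft_force: [0.0, 0.4, -0.7]
width: 52.9
grasp_force: 0.0
 shift mm in tool axes [ 0.5 -3.9 57.7] twist deg [-0.1  0.1 -0.3] | tcp [ 618.7 -214.3   93.8] F [ 0.   0.4 -0.7] w 52.9 g 0.0 t 18.07 q [-0.1   0.6   1.74 -0.71  0.85  1.91]
```

View pics/a6.png

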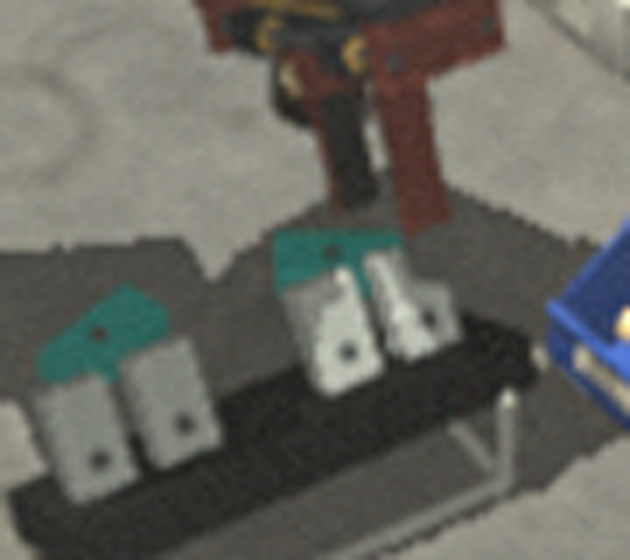

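Fingers at (350,195) and (430,225) straddle the line down to the broken block (415,305), with a clear offset from the neighbour at (335,335). Descend.

```bash
python3 -m creep '{"delta_pos":[[0.0005,-0.003,0.012],[0,-0.001,0.012],[0,0,0.012],[0,0,0.008],[0,0,0.006],[0,0,0.004],[0,0,0.002],[0,0,0]],"twist":[[0,0,0],[0,0,0],[0,0,0],[0,0,0],[0,0,0],[0,0,0],[0,0,0],[0,0,0]]}' 0.6
python3 -m creep '{"delta_pos":[[0,0,0],[0,0,0],[0,0,0],[0,0,0],[0,0,0],[0,0,0],[0,0,0],[0,0,0]],"twist":[[0,0,0],[0,0,0],[0,0,0],[0,0,0],[0,0,0],[0,0,0],[0,0,0],[0,0,0]]}' 0
python3 -c "
from plan import *
plan(face(88,-21),Rp)"
```

```text
t: 18.78
ee_pos: [622.4, -237.2, 45.3]
orientation: [2.617, 0.072, 0.026]
ft_force: [0.1, 0.4, -0.5]
width: 52.5
grasp_force: 0.0
t: 19.45
ee_pos: [622.8, -238.6, 46.6]
orientation: [2.615, 0.071, 0.026]
ft_force: [1.1, -7.3, 1.5]
width: 18.0
grasp_force: 29.8
 shift mm in tool axes [-1.2 -1.7  4.6] twist deg [ 0.1 -0.2 -0.3] | tcp [ 622.8 -238.6   46.6] F [ 1.1 -7.3  1.5] w 18.0 g 29.8 t 19.45 q [-0.13  0.68  1.74 -0.78  0.78  1.97]
```

```bash
python3 -m creep '{"delta_pos":[[0,0,-0.008],[0,0,-0.008],[0,0,-0.01],[0,0,-0.01],[0,0,-0.02],[0,0,-0.025],[0,0,-0.025],[0,0,-0.025],[0,0,-0.025],[0,0,0],[0,0,0],[0,0,0],[0,0,0],[0,0,0],[0,0,0]],"twist":[[0,0,0],[0,0,0],[0,0,0],[0,0,0],[0,0,0],[0,0,0],[0,0,0],[0,0,0],[0,0,0],[6,0,0],[6,0,0],[6,0,0],[6,0,0],[6,0,0],[0,0,0]]}' 0
python3 - <<'E'
from plan import *
p=O+54*by; print(p); plan([p[0],p[1],180],Rb)
E
```

```text
t: 20.7
ee_pos: [618.1, -161.6, 181.9]
orientation: [-3.137, -0.083, -0.012]
ft_force: [-0.9, -1.2, -1.6]
width: 17.7
grasp_force: 29.9
[456.0271743  196.62504894   0.        ]
 shift mm in tool axes [-142.8 -366.4    2.1] twist deg [  0.2  -0.5 -83.1] | tcp [ 618.1 -161.6  181.9] F [-0.9 -1.2 -1.6] w 17.7 g 29.9 t 20.7 q [-0.28  0.46  1.61  0.01  1.06  1.24]
```

```bash
python3 -m creep '{"delta_pos":[[-0.0102,-0.0262,0],[-0.0102,-0.0262,0],[-0.0102,-0.0262,0],[-0.0102,-0.0262,0],[-0.0102,-0.0262,0],[-0.0102,-0.0262,0],[-0.0102,-0.0262,0],[-0.0102,-0.0262,0],[-0.0102,-0.0262,0],[-0.0102,-0.0262,0],[-0.0102,-0.0262,0],[-0.0102,-0.0262,0],[-0.0102,-0.0262,0],[-0.0102,-0.0262,0],[0,0,0],[0,0,0],[0,0,0],[0,0,0],[0,0,0],[0,0,0]],"twist":[[0,0,0],[0,0,0],[0,0,0],[0,0,0],[0,0,0],[0,0,0],[0,0,0],[0,0,0],[0,0,0],[0,0,0],[0,0,0],[0,0,0],[0,0,0],[0,0,0],[0,0,-7],[0,0,-7],[0,0,-7],[0,0,-7],[0,0,-7],[0,0,-7]]}' 0
python3 -m creep '{"delta_pos":[[0,0,0],[0,0,0],[0,0,0],[0,0,0],[0,0,0],[0,0,0],[0,0,0]],"twist":[[0,0,-7],[0,0,-7],[0,0,-7],[0,0,-7],[0,0,-7],[0,0,-6],[0,0,0]]}' 0
python3 - <<'E'
from plan import *
p=O+54*by; plan([p[0],p[1],14],Rb)
S,d=get_image("side");P=cloud("side",d)
Q=P[135:180,250:290].reshape(-1,3);C=S[135:180,250:290].reshape(-1,3).astype(int)
m=(abs(Q[:,0]-456)<40)&(abs(Q[:,1]-196)<40)&(Q[:,2]>120)&(abs(C[:,0]-C[:,2])<14)&(C[:,0]>90)
q=Q[m];print(m.sum(),q.min(0),np.median(q,0),q.max(0))
E
```

```text
t: 22.37
ee_pos: [453.4, 199.4, 179.9]
orientation: [2.892, 1.217, 0.008]
ft_force: [1.2, 0.3, -0.7]
width: 17.6
grasp_force: 29.9
t: 22.95
ee_pos: [453.5, 199.3, 179.9]
orientation: [2.285, 2.149, 0.005]
ft_force: [0.5, -0.2, -1.5]
width: 17.9
grasp_force: 29.9
 shift mm in tool axes [ -2.3   1.7 165.9] twist deg [0.3 0.1 0.4] | tcp [453.5 199.3 179.9] F [ 0.5 -0.2 -1.5] w 17.9 g 29.9 t 22.95 q [ 0.39  0.25  1.93 -0.    0.95  0.46]
98 [432.05033667 179.94491971 179.48795002] [450.91127168 185.34299148 215.18506371] [463.15421984 211.15089975 245.16650471]
```

```bash
python3 -m creep '{"delta_pos":[[-0.001,0.002,0.02],[0,0,0.025],[0,0,0.025],[0,0,0.025],[0,0,0.025],[0,0,0.02],[0,0,0.012],[0,0,0.008],[0,0,0.004],[0,0,0.002],[0,0,0]],"twist":[[0,0,0],[0,0,0],[0,0,0],[0,0,0],[0,0,0],[0,0,0],[0,0,0],[0,0,0],[0,0,0],[0,0,0],[0,0,0]]}' 0
python3 -m creep '{"delta_pos":[[0,0,0],[0,0,0],[0,0,0],[0,0,0],[0,0,0],[0,0,0]],"twist":[[0,0,0],[0,0,0],[0,0,0],[0,0,0],[0,0,0],[0,0,0]]}' 0.45
python3 -m creep '{"delta_pos":[[0,0,-0.015],[0,0,-0.025],[0,0,-0.025],[0,0,-0.025],[0,0,-0.025],[0,0,-0.025],[0,0,-0.025],[0,0,-0.015],[0,0,0]],"twist":[[0,0,0],[0,0,0],[0,0,0],[0,0,0],[0,0,0],[0,0,0],[0,0,0],[0,0,0],[0,0,0]]}' 0.45
python3 - <<'E'
from plan import *
S,d=get_image("side")
cv2.imwrite("pics/a7.png",cv2.resize(S[130:220,230:310],None,fx=6,fy=6,interpolation=2)[...,::-1])
plan([462.5+.068*45,291+45,180],Rb)
E
```

```text
t: 23.92
ee_pos: [457.3, 198.1, 14.2]
orientation: [2.292, 2.144, 0.007]
ft_force: [-0.2, -0.7, -0.9]
width: 17.9
grasp_force: 29.9
t: 24.42
ee_pos: [457.3, 197.9, 14.2]
orientation: [2.291, 2.144, 0.007]
ft_force: [-0.0, 0.3, 0.8]
width: 39.7
grasp_force: 0.0
t: 25.17
ee_pos: [458.2, 198.7, 197.4]
orientation: [2.289, 2.143, 0.015]
ft_force: [0.2, 0.7, -0.0]
width: 39.7
grasp_force: 0.0
 shift mm in tool axes [138.   -0.9  15.8] twist deg [ 0.5 -0.1  0.1] | tcp [457.2 198.2 195.5] F [ 0.5  0.5 -1.4] w 39.4 g 0.0 t 25.22 q [ 0.39  0.23  1.91 -0.    0.99  0.45]
```

View pics/a7.png

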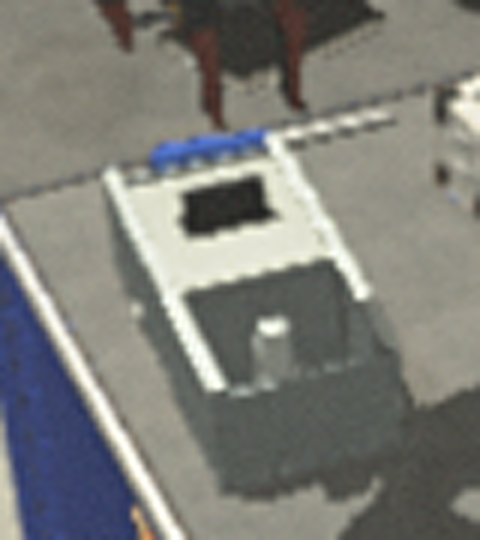

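Only one block is clearly visible in the compartment, at (272,345). The other would be hidden behind it or shaded. I'll move the arm aside, behind the ridge, and check from the top.

```bash
python3 -m creep '{"delta_pos":[[0.023,0,0],[0.023,0,0],[0.023,0,0],[0.023,0,0],[0.023,0,0],[0.023,0,0],[0,0,0]],"twist":[[0,0,0],[0,0,0],[0,0,0],[0,0,0],[0,0,0],[0,0,0],[0,0,0]]}' 0
python3 - <<'E'
from plan import *
T,d=get_image("top");P=cloud("top",d);np.savez("t1.npz",T=T,P=P)
print(np.round(P[216:264:2,244:292:3,2]).astype(int))
c=np.zeros((480,800,3),np.uint8);c[:,:400]=cv2.resize(T[205:265,240:290],(400,480),interpolation=2);c[:,402:]=cv2.resize(T[170:260,370:440],(398,480),interpolation=2)
cv2.imwrite("pics/a8.png",c[...,::-1])
p=O-97*by
plan([p[0],p[1],180],Rb)
E
```

```text
t: 25.8
ee_pos: [465.0, 338.4, 192.3]
orientation: [2.29, 2.148, 0.005]
ft_force: [-0.2, -0.4, 1.4]
width: 0.7
grasp_force: 0.0
[[-8  0 -3 -5 -7  1 -1  0  3 -1 -4 -2 -3  3  1 -5]
 [-2  1  4 -4  0  1  0  1 -2  0  6 -3 -2  1 -3 -6]
 [87 86 83 85 84 81 83 81 85 -1 -2  0 -7 -3 -3 -1]
 [79 78  7 87 83 82 77 87 84 86 84 85 83 86 33 -5]
 [81 80  3  6  6  4  6  3  9  7  0 87 82 91 17 -1]
 [86 78  3  1  0  5 -1  4  6  9  2  3  0  5 21  1]
 [83 84  2  3 -2  1  5  5 -1  7  2  2  7  6  8 -6]
 [80 81  6 -5  2  2  2 -2  5  1  6  4  4 -1  5 -6]
 [84 82  5 -1  1  4  4 -4  2  1  1  5  0 75 -2 -5]
 [79 77  2  6  1 -5  5  0  2  0  0  5  1 71  1 -1]
 [86 73  6  3  4  0 -1  3  0  2  4  1  7 78 -3 -4]
 [81 78 -1  3 42 46 70 43  6 51 45 27  8 71 -2  2]
 [83 76 -1 -1 45 44 66 42  2 47 42 49 21 78 -9 -5]
 [79 81 -1  1 42 47 61 41  1 39 46 45 11 75  4 -2]
 [77 83  6  5  4  6 -1 -1  5  7  6 41  2 73  0 -1]
 [80 80  4  4  3  2  3  7  4  1  4  0  2 71  1 -3]
 [75  3 -1  5 -1  3  0  3  6  1 -2  6  3 71 -1  0]
 [81  0  8  1  2  4  1 -1  5  5  0  5  6 59  0 -3]
 [80  5  4 -1  3  5  4  4  5  4  6 -5  6 52 -4  1]
 [83  1  6  7 -1  0  1  1 -3  3  2  5  7 44 -1 -2]
 [78  4  0 -3  5  2  1 -1  1 -4 -5  6  3 44 -1 -6]
 [79 82 90 86 84 80 78  5  1  0 -2 -3  3 28 -7 -6]
 [ 7 82 83 86 84 84 84 82 86 84 85 82 86 15  2 -1]
 [-2 -4 -4 -4 -3  1  3  0 -1 89 82 86 82 -2  0 -1]]
 shift mm in tool axes [10.8  1.  12.2] twist deg [0.2 0.  0.2] | tcp [464.5 336.6 192.2] F [-0.9 -1.2 -0.5] w 0.4 g 0.0 t 25.85 q [ 0.61  0.35  1.75 -0.    1.04  0.67]
```

View pics/a8.png

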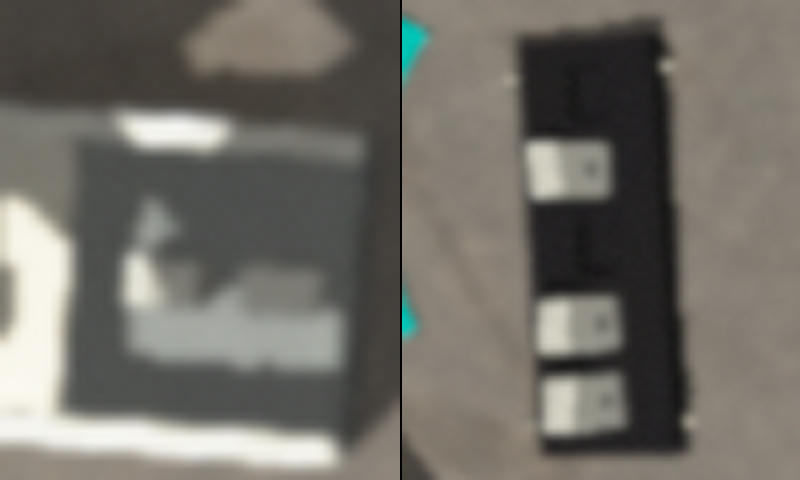

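Both blocks stand in the compartment: broken at (160,280), short at (285,290). Their tops read at most about 68 mm, which is below the cover. The rack shows three good blocks in place. Lower the shut fingers behind the ridge and push.

```bash
python3 -m creep '{"delta_pos":[[0,0,0.02],[0,0,0.025],[0,0,0.025],[0,0,0.025],[0,0,0.02],[0,0,0.01],[0,0,0.006],[0,0,0]],"twist":[[0,0,0],[0,0,0],[0,0,0],[0,0,0],[0,0,0],[0,0,0],[0,0,0],[0,0,0]]}' 0
python3 -m creep '{"delta_pos":[[-0.008,0,0],[-0.008,0,0],[-0.008,0,0],[-0.008,0,0],[-0.008,0,0],[-0.008,0,0],[0,0,0]],"twist":[[0,0,0],[0,0,0],[0,0,0],[0,0,0],[0,0,0],[0,0,0],[0,0,0]]}' 0
python3 - <<'E'
from plan import *
T,d=get_image("top");P=cloud("top",d).reshape(-1,3)
m=(P[:,2]>97)&(P[:,2]<118)&(abs(P[:,0]-460)<40)&(abs(P[:,1]-260)<60);print(m.sum(),np.median(P[m],0) if m.any() else 0)
p=O+62*by;plan([p[0],p[1]+17,60],Rb)
E
```

```text
t: 26.52
ee_pos: [465.2, 334.5, 61.8]
orientation: [2.292, 2.144, 0.002]
ft_force: [-0.5, -0.7, 1.0]
width: 0.2
grasp_force: 0.0
t: 27.1
ee_pos: [462.8, 286.2, 63.4]
orientation: [2.292, 2.143, 0.006]
ft_force: [0.1, -1.0, 0.3]
width: 0.4
grasp_force: 0.0
33 [468.85719674 263.63986345 104.94730724]
 shift mm in tool axes [-81.2  -1.9   3.3] twist deg [ 0.3 -0.   0.1] | tcp [462.8 286.6  63.3] F [-0.2 -0.5 -0.4] w 0.8 g 0.0 t 27.15 q [ 0.53  0.5   1.89 -0.    0.74  0.6 ]
```

The ridge is now at y≈264–268 with the finger right behind it, so it is moving. Continue.

```bash
python3 -m creep '{"delta_pos":[[-0.008,0,0],[-0.008,0,0],[-0.008,0,0],[-0.008,0,0],[-0.008,0,0],[-0.008,0,0],[-0.008,0,0],[-0.008,0,0],[-0.004,0,0],[0,0,0]],"twist":[[0,0,0],[0,0,0],[0,0,0],[0,0,0],[0,0,0],[0,0,0],[0,0,0],[0,0,0],[0,0,0],[0,0,0]]}' 0
python3 -m creep '{"delta_pos":[[-0.003,0,0],[-0.002,0,0],[0,0,0]],"twist":[[0,0,0],[0,0,0],[0,0,0]]}' 0
python3 -m creep '{"delta_pos":[[-0.002,0,0],[-0.001,0,0],[0,0,0]],"twist":[[0,0,0],[0,0,0],[0,0,0]]}' 0
```

```text
t: 27.98
ee_pos: [457.7, 218.5, 62.8]
orientation: [2.292, 2.144, 0.004]
ft_force: [-0.4, -0.9, 0.2]
width: 0.5
grasp_force: 0.0
t: 28.23
ee_pos: [457.5, 214.5, 62.8]
orientation: [2.291, 2.145, 0.005]
ft_force: [-0.1, 0.7, -0.0]
width: 0.5
grasp_force: 0.0
t: 28.48
ee_pos: [457.5, 211.7, 62.9]
orientation: [2.291, 2.145, 0.005]
ft_force: [-1.0, 0.4, 0.5]
width: 0.2
grasp_force: 0.3
```

```bash
python3 -m creep '{"delta_pos":[[-0.002,0,0],[-0.001,0,0],[0,0,0]],"twist":[[0,0,0],[0,0,0],[0,0,0]]}' 0
python3 -m creep '{"delta_pos":[[-0.001,0,0],[-0.001,0,0],[0,0,0]],"twist":[[0,0,0],[0,0,0],[0,0,0]]}' 0
python3 -m creep '{"delta_pos":[[-0.001,0,0],[-0.001,0,0],[0,0,0]],"twist":[[0,0,0],[0,0,0],[0,0,0]]}' 0
python3 - <<'E'
from plan import *
T,d=get_image("top");P=cloud("top",d).reshape(-1,3)
S,d=get_image("side");Q=cloud("side",d).reshape(-1,3)
for P in(P,Q):
    m=(P[:,2]>95)&(P[:,2]<112)&(abs(P[:,0]-456)<35)&(abs(P[:,1]-195)<30);print(m.sum(),np.percentile(P[m],[5,50,95],axis=0)[:,1])
E
```

```text
t: 28.73
ee_pos: [457.5, 208.7, 63.0]
orientation: [2.291, 2.145, 0.006]
ft_force: [0.1, 0.1, -0.5]
width: 0.6
grasp_force: 0.4
t: 28.98
ee_pos: [457.5, 206.7, 63.0]
orientation: [2.291, 2.145, 0.006]
ft_force: [-0.7, 0.9, -0.7]
width: 0.6
grasp_force: 0.5
t: 29.23
ee_pos: [457.4, 204.7, 63.0]
orientation: [2.291, 2.145, 0.006]
ft_force: [-1.0, 0.0, -0.7]
width: 0.9
grasp_force: 0.6
1 [181.2183431 181.2183431 181.2183431]
82 [175.80475046 182.57553786 200.7754561 ]
```

```bash
python3 -m creep '{"delta_pos":[[-0.001,0,0],[-0.001,0,0],[0,0,0]],"twist":[[0,0,0],[0,0,0],[0,0,0]]}' 0
python3 -m creep '{"delta_pos":[[-0.001,0,0],[-0.001,0,0],[0,0,0]],"twist":[[0,0,0],[0,0,0],[0,0,0]]}' 0
python3 -m creep '{"delta_pos":[[-0.001,0,0],[-0.001,0,0]],"twist":[[0,0,0],[0,0,0]]}' 0
```

```text
t: 29.58
ee_pos: [457.4, 204.4, 63.1]
orientation: [2.293, 2.144, 0.01]
ft_force: [-2.0, 11.2, -3.2]
width: 0.7
grasp_force: 5.7
t: 29.83
ee_pos: [457.5, 204.4, 63.2]
orientation: [2.296, 2.144, 0.014]
ft_force: [-4.2, 24.3, -5.7]
width: 0.6
grasp_force: 11.4
t: 30.0
ee_pos: [457.6, 204.2, 63.3]
orientation: [-2.296, -2.142, -0.018]
ft_force: [-8.0, 39.9, -10.7]
width: 0.3
grasp_force: 19.7
```

The force rises against the end stop, so the cover is shut. Back off and check.

```bash
python3 -m creep '{"delta_pos":[[0.006,0,0],[0.012,0,0],[0.01,0,0],[0,0,-0.025],[0,0,-0.025],[0,0,-0.025],[0.01,0,-0.025],[0.025,0,0],[0.025,0,0],[0.025,0,0],[0.025,0,0],[0,0,0]],"twist":[[0,0,0],[0,0,0],[0,0,0],[0,0,0],[0,0,0],[0,0,0],[0,0,0],[0,0,0],[0,0,0],[0,0,0],[0,0,0],[0,0,0]]}' 0
python3 - <<'E'
from h import *
im,d=get_image("side");P=cloud("side",d).reshape(-1,3)
t,d2=get_image("top");Q=cloud("top",d2).reshape(-1,3)
for X in(P,Q):
    m=(X[:,2]>97)&(X[:,2]<130)&(abs(X[:,0]-456)<45)&(abs(X[:,1]-190)<40);print(m.sum(),np.median(X[m],0).round(1))
c=np.zeros((480,800,3),np.uint8);c[:,:400]=cv2.resize(t[190:270,190:300],(400,480),interpolation=2);c[:,402:]=cv2.resize(im[130:290,230:390],(398,480),interpolation=2)
cv2.imwrite("pics/a9.png",c[...,::-1]);o=get_obs();print(o["t"],o["ft_force"])
E
```

```text
t: 31.0
ee_pos: [466.4, 340.6, 163.6]
orientation: [2.289, 2.147, 0.011]
ft_force: [-0.5, -0.3, 1.3]
width: 0.6
grasp_force: 0.0
69 [455.2 181.5 107.5]
94 [455.1 187.1 107.5]
31.1 [-0.31331042 -0.49858695  0.36798405]
```

View pics/a9.png

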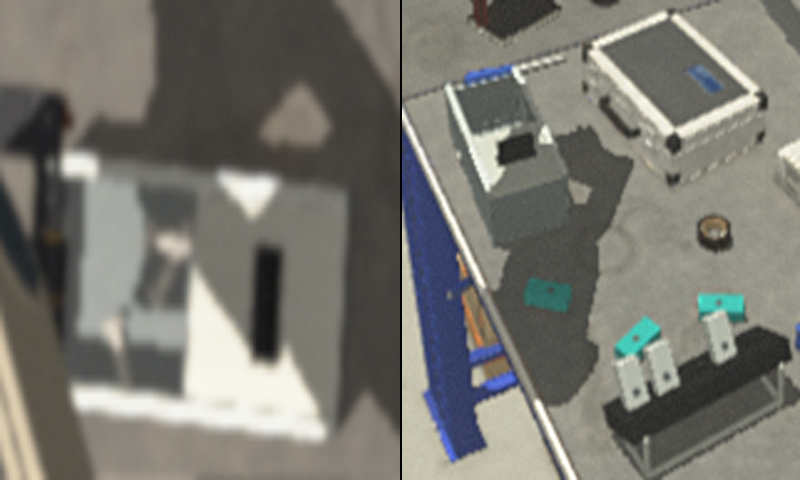

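The cover lies over the scrap compartment (ridge at (266,305), measured y = 187 against 188.7 expected when shut) and the bolt side is open. The three good blocks are still in the rack and the bystanders are untouched. Handing in.

```bash
python3 -c "
from workcell import close_job
print(close_job())"
```

```text
the job is handed in; nothing more can be done
None
```

The short and the broken block are in the scrap compartment, the cover is shut against its end stop, the three good blocks are still in the rack, and I handed the job in at about 31 s; the hand-in gave no verdict.

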